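# Gauge and sort lamp housings

## Robot

A 6-joint arm with a two-finger parallel gripper is mounted at the origin on the work surface. World frame = base frame: x ahead of the robot, y to its left, z up, the work surface at z = 0. Lengths are in mm, angles in rad, forces in N, time in s.
With the tool pointing down it reaches from about 350 to 925 mm from the base axis. Payload 6.4 kg.
Tool frame: the origin (TCP) lies on the centre line of the jaws, within the pads' length; the fingertips stand 8 mm ahead of it and the grasp point (between the pads) lies 11 mm behind it (env.tip_reach is the distance from the TCP to the fingertips, in mm); z points along the fingers, y is the line along which they close (so a half turn about z gives the same grasp; the last joint's range is limited). The gripper opens to 85 mm and grips with 20 to 120 N. Pads are 22 mm wide; open, the fingers measure 114 mm over their backs; the gripper's body (76 mm by 85 mm) begins 54 mm behind the grasp point. The pads swing forward as they close: fully open they stand 13 mm farther back than shut.
Start: joints at [-1.522, 0.245, 1.558, -0, 1.339, -0.174], TCP at [143.629, -633.944, 239.29] pointing down, gripper open.
Joint ranges: [-3.13, 3.13], [-1.02, 2.26], [0.13, 2.54], [-0.95, 4.09], [0.21, 2.88], [-2.74, 2.74]. Speed limits (rad/s): [2.57, 2.57, 3.14, 3.14, 3.14, 3.14].

## Interface

Orientations are given as a unit quaternion [w, x, y, z].
In Python, from cell import env, cams gives the robot as it stands. The module is installed in compiled form; this text tells all that it offers.
- The arm moves only by the tool apply_moves, never from a script. Its argument "moves" is a list that holds one entry, the list of rows, each a list of 4 numbers: the shift along the tool's x, y, z in cm, then the turn about the tool's z in rad. A call has 1 to 20 rows; each row is the pose to reach, as a shift and turn from the pose commanded when the call began, along the tool's axes at that moment; what a row does not reach only later rows make up. A row lasts 1/12 s, in which the tool goes at most 41.7 mm and 7.16 degrees, less where a joint would pass 70% of its speed; a pose out of reach is approached as far as the arm can. A call with a gripper value outside its range is refused whole. "claw" is the finger opening in cm, from 0 to 8.54, set as the call begins (left out, the last holds). The fingers move at their own pace and stop on an object; "force" is the grip in N (left out, the last holds). Time passes only in rows, so rows that repeat a pose let the fingers close. It gives the time, the measured TCP pose, the force, the opening and the grip force at its end, in the units of the state.
- env.get_state(): the state, without advancing time (a new reading comes with each control period).
- cams.get_image(name): name is "scene" or "top" or "wrist"; returns a dict with "pixels" (384x512x3 uint8, red, green, blue), "depth" (384x512 float32, mm along the optical axis (not along the pixel's ray), 0 where there is no reading), "fovy" (degrees; the focal length in pixels is half the picture's height over the tangent of half this angle, whatever the lens; pixels are square), "cx", "cy" (the principal point, pixels), "R" (3x3) and "t" (3): a world point X has camera coordinates R X + t; the wrist camera has in their place "hand_eye" (4x4, takes a point from camera to tool coordinates, whose origin is the TCP and whose axes are the flange's). Camera axes: x right, y down, z forward; pixel columns grow to the right and rows downward; lengths in mm; the calibration is good to about 2 mm. The wrist camera is an equidistant fisheye: a pixel r from the principal point sees the ray r / f radians off the axis. A picture is of the moment at which its call begins: read the wrist's pose just before it.
- env.job_done(): hands the job in; it is judged then, once.
The state is a dict: "time_s": time; "q": joint angles; "dq": joint speeds; "joint_efforts": joint torques, N m; "tool_pos": TCP position; "tool_rot": TCP orientation; "wrist_force": force on the tool from outside, world axes, zero at the start; "torque": the same for the moment, N m; "opening": finger opening in mm; "grip_force": force on a finger pad.
Only numpy, scipy, OpenCV 4.12 (cv2) and the standard library are available. Lean on these libraries where they do the work, as an engineer would, in place of code of your own. Each camera call takes 0.05 s, during which the arm holds its last target. There are 200 camera calls.

## Task

One of these two lamp housings has a bore that narrows inside: try the plug gauge in both, first in the left one as seen from the robot, each time pressing it lightly until it stops and holding it there a moment. In the good one it goes fully home, collar down on the top face; where it stops early, do not force it. Put the gauge back in its stand, set the good housing over the post of the wooden carrier, fully down on the board, and the bad one upright on the floor of the grey bin, well inside, and disturb nothing else on the desk.

Things in the scene. Friction and masses are not known exactly. Their poses are not given: they have to be found in the camera images.
- gauge_grip (a point): Centre of the gauge's handle, to be gripped; 72 mm above the plug's lower end, 30 mm below the handle's top; z up. The gauge is one loose steel piece, 0.2 kg, round about z: at the bottom a plug 20 mm diameter, 32 mm long (end edge chamfered 2 mm), then a collar 30 mm diameter, 5 mm thick, then a handle 24 mm diameter, 65 mm long.
- gauge_tip (a point): Centre of the lower end of the gauge's plug; z points up the handle. It stands 8 mm above the desk while the gauge is in its stand.
- gauge: The plug gauge as a whole; the same point and axes as gauge_tip.
- housing_a_center (a point): Centre of a loose aluminium lamp housing: square block 50 x 50 x 40 mm high, about 0.22 kg, on the desk, x and y square to its sides, a vertical bore in its top face. This point is 20 mm above its underside. Grip across two opposite sides. Of housing_a and housing_b one is good, one bad; outside and at the mouth they are alike, and they swap places from start to start.
- housing_a_mouth (a point): Centre of the bore's mouth (1.5 mm chamfer) in the top face of housing_a, 40 mm above its underside, z up. The good bore is 21.5 mm diameter right through; the bad one is 21.5 mm for the first 12 mm and 15.5 mm below that, so the plug stops about 12 mm in. Fully home, the plug's end is 32 mm below the mouth.
- housing_a: Housing_a, origin at the centre of its underside.
- housing_b_center (a point): Centre of the other housing, of the same outside size and form as housing_a.
- housing_b_mouth (a point): Centre of the bore's mouth in the top face of housing_b.
- housing_b: Housing_b, origin at the centre of its underside.
- stand: Gauge stand, fixed: black block 60 x 60 x 40 mm high, origin at the centre of its underside on the desk, with a vertical 25 mm through hole in its centre. The gauge stands with its plug in the hole and its collar on the block's top.
- carrier: Wooden carrier for good housings, fixed: board 140 x 140 x 10 mm with one upright steel post in its middle, 18 mm diameter, its chamfered top 34 mm above the desk. The good housing goes right way up over the post down to the board; the bad one cannot go down. Origin on the desk under the post. It may stand at the robot's left or right.
- reject_bin: Grey plastic bin for bad housings, fixed: 160 x 160 mm outside, 42 mm high, walls and floor 4 mm; origin at the centre of its underside on the desk, x and y along its sides. On the other side from the carrier.
- board: Bystander: green circuit board 70 x 110 mm, about 14 mm high, on the desk; origin under its centre.
- tangerine: Bystander: orange tangerine 64 mm across, 49 mm high; origin under its centre.
- screwdriver: Bystander: small screwdriver lying on the desk.
- jar: Bystander: jar 54 mm across, 70 mm high; origin under its centre.
Things that resemble listed ones, but are neither listed nor needed, are in the scene too. Of the things like the gauge, leave any that is green or purple; of the rest the smaller one is meant.

How it is judged:
By the outcome, as a careful person would: the job done as asked, in the order asked, and still so for the second after the job is handed in, with the robot touching nothing.
It also fails if it takes over 72 s, if anything falls off the work surface, if the arm or the gripper's body presses on something with over 40 N, if the wrist force passes 120 N, or if a joint passes its speed limit or range.

## Working session

There is one attempt and no reset: what is moved stays moved. The work goes in short steps, Python scripts to look and compute and a tool call to move; the robot and the scene stay as the last step left them, time stands still between calls to the robot, and variables do not carry over. Pictures are saved under pics/ and viewed, at most 10 in all, crops included, and the job is handed in when it is done.

Besides the shell and the picture viewer there is one more tool, called after "Call:" by a JSON object that holds its "method" and its "body", one argument or row to a line. apply_moves: Moves the arm, as the interface text tells. Its arguments: {"type":"object","properties":{"moves":{"type":"array","items":{"type":"array","items":{"type":"array","items":{"type":"number"}}}},"claw":{"type":"number"},"force":{"type":"number"}},"required":["moves"]}

```bash
mkdir -p pics; cat > h.py <<'E'
import numpy as np, cv2
from cell import env, cams
from scipy.spatial.transform import Rotation as Ro
def save(n,im): cv2.imwrite('pics/'+n,im[:,:,::-1])
def f(im): return im['pixels'].shape[0]/2/np.tan(np.radians(im['fovy'])/2)
def cloud(im):
    h,w=im['depth'].shape; u,v=np.meshgrid(np.arange(w),np.arange(h)); d=im['depth'].astype(float)
    c=np.stack([(u-im['cx'])/f(im)*d,(v-im['cy'])/f(im)*d,d],-1)
    return (c-im['t'])@np.asarray(im['R'])
def st():
    s=env.get_state(); print({k:np.round(s[k],3).tolist() for k in ('time_s','tool_pos','tool_rot','wrist_force','opening','grip_force')}); return s
E
python3 - <<'E'
from h import *
s=st()
a=cams.get_image('top');b=cams.get_image('scene')
np.savez('t0.npz',**{k:a[k] for k in a});np.savez('s0.npz',**{k:b[k] for k in b})
save('top0.png',cv2.resize(a['pixels'],(800,600)));save('scene0.png',cv2.resize(b['pixels'],(800,600)))
print(a['fovy'],a['R'],a['t'],Ro.from_quat(np.roll(s['tool_rot'],-1)).as_matrix().round(3))
P=cloud(a);print(P[::48,::64].round(0).tolist())
E
```

```text
{'time_s': 0.0, 'tool_pos': [143.564, -633.368, 238.151], 'tool_rot': [-0.001, 0.994, 0.111, 0.0], 'wrist_force': [-0.375, 0.441, -1.277], 'opening': 85.481, 'grip_force': 0.0}
43.01456787312399 [[-2.17217898e-02 -9.99759108e-01 -3.14491977e-03]
 [-9.86087937e-01  2.19430686e-02 -1.64769783e-01]
 [ 1.64799100e-01 -4.77927141e-04 -9.86327039e-01]] [ -53.79748824  624.76709459 1412.77334972] [[ 0.975  0.221 -0.   ]
 [ 0.221 -0.975  0.002]
 [ 0.    -0.002 -1.   ]]
[[[1314.0, 781.0, -15.0], [1313.0, 568.0, -22.0], [1316.0, 354.0, -35.0], [1317.0, 137.0, -45.0], [1315.0, -83.0, -51.0], [1319.0, -306.0, -66.0], [1315.0, -529.0, -68.0], [1315.0, -755.0, -77.0]], [[1318.0, 965.0, -368.0], [1316.0, 707.0, -377.0], [1311.0, 444.0, -378.0], [1315.0, 184.0, -399.0], [1315.0, -82.0, -411.0], [1310.0, -350.0, -415.0], [1315.0, -623.0, -437.0], [1313.0, -898.0, -447.0]], [[970.0, 754.0, -5.0], [964.0, 545.0, -3.0], [960.0, 339.0, -4.0], [954.0, 132.0, -3.0], [951.0, -75.0, -6.0], [946.0, -282.0, -4.0], [939.0, -487.0, 0.0], [935.0, -693.0, -0.0]], [[808.0, 740.0, -0.0], [804.0, 539.0, -5.0], [797.0, 332.0, 7.0], [795.0, 132.0, -3.0], [790.0, -71.0, -3.0], [785.0, -274.0, -2.0], [780.0, -476.0, 1.0], [774.0, -677.0, 5.0]], [[654.0, 734.0, -6.0], [650.0, 533.0, -6.0], [644.0, 331.0, -2.0], [640.0, 131.0, -1.0], [628.0, -68.0, 41.0], [630.0, -267.0, 2.0], [619.0, -455.0, 43.0], [621.0, -664.0, 4.0]], [[504.0, 722.0, -3.0], [499.0, 522.0, 5.0], [494.0, 326.0, 5.0], [491.0, 132.0, -2.0], [486.0, -65.0, -3.0], [479.0, -255.0, 44.0], [478.0, -458.0, -4.0], [473.0, -652.0, 1.0]], [[358.0, 711.0, -0.0], [354.0, 519.0, -2.0], [350.0, 324.0, 1.0], [346.0, 132.0, -2.0], [342.0, -62.0, -1.0], [338.0, -255.0, 0.0], [333.0, -447.0, 0.0], [329.0, -639.0, 3.0]], [[219.0, 699.0, 5.0], [214.0, 512.0, 0.0], [210.0, 322.0, -1.0], [206.0, 131.0, 4.0], [287.0, -63.0, 707.0], [198.0, -249.0, -2.0], [194.0, -438.0, -1.0], [190.0, -628.0, -0.0]]]
```

View pics/top0.png

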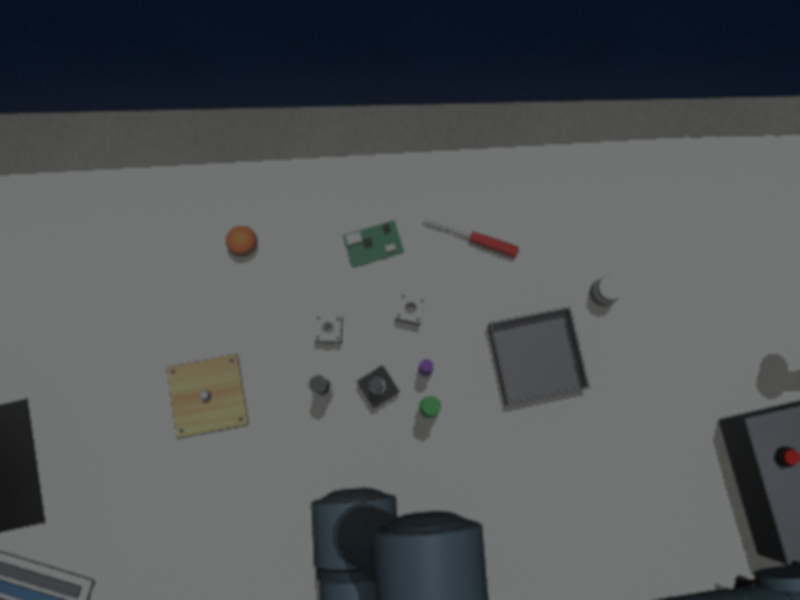

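View pics/scene0.png

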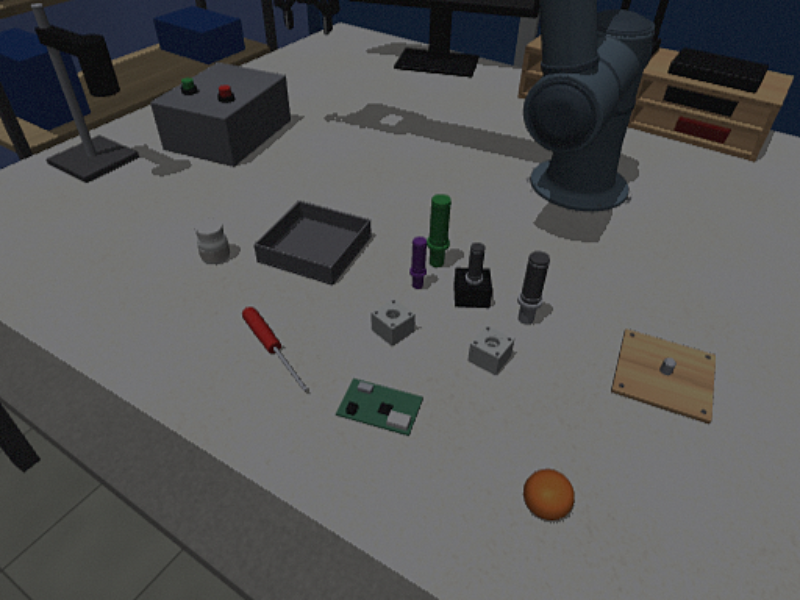

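The top view (800x600) shows the carrier at (205,395), the gauge in its stand at (377,385), and the left and right housings at (328,328) and (410,308). The bin is at (540,358). The larger grey lookalike is at (319,383), and the purple and green ones are at (426,367) and (430,406). The scene view agrees.

```bash
cat >> h.py <<'E'
def ray_plane(im,uv,z):
    uv=np.atleast_2d(uv).astype(float); R=np.asarray(im['R']);t=np.asarray(im['t'])
    d=np.c_[(uv[:,0]-im['cx'])/f(im),(uv[:,1]-im['cy'])/f(im),np.ones(len(uv))]@R
    c=-R.T@t; return c+d*((z-c[2])/d[:,2])[:,None]
E
python3 - <<'E'
from h import *
a=dict(np.load('t0.npz'));P=cloud(a);px=a['pixels'].astype(int)
def obj(name,c,r,zlo,zhi,zp):
    m=np.zeros(P.shape[:2],np.uint8);c=np.array(c)*.64
    y,x=np.mgrid[:384,:512];m[(abs(x-c[0])<r)&(abs(y-c[1])<r)&(P[...,2]>zlo)&(P[...,2]<zhi)]=1
    n,l,s,_=cv2.connectedComponentsWithStats(m);k=1+s[1:,4].argmax();v,u=np.where(l==k)
    W=ray_plane(a,np.c_[u,v],zp);rc=cv2.minAreaRect(W[:,:2].astype(np.float32))
    print(name,np.round(rc[0],1),np.round(rc[1],1),round(rc[2],1),'mean',W.mean(0).round(1),'zmed',np.median(P[v,u,2]).round(1),'zmax',P[v,u,2].max().round(1),len(u))
obj('hL',(328,326),16,30,52,40);obj('hR',(410,306),16,30,52,40)
obj('stand',(377,387),18,28,52,40);obj('gauge',(377,382),8,85,140,110)
obj('decoy',(319,382),10,80,180,130);obj('purple',(426,367),8,60,180,90);obj('green',(430,405),12,80,200,140)
obj('carrier',(205,395),32,5,20,10);obj('post',(205,395),5,25,50,34);obj('bin',(540,358),42,30,60,42)
obj('jar',(605,290),15,30,80,70);obj('tang',(241,240),15,20,60,25);obj('pcb',(374,243),24,5,30,14)
E
```

```text
hL [576.7  74.7] [48.8 48.6] 88.7 mean [576.5  74.5  40. ] zmed 39.1 zmax 47.8 249
hR [611.6 -85.7] [49.9 50.5] 77.3 mean [611.7 -85.8  40. ] zmed 39.0 zmax 49.5 239
stand [462.8 -20. ] [60.5 59.7] 31.3 mean [462.1 -20.4  40. ] zmed 39.2 zmax 51.1 341
gauge [462.5 -19.3] [22.7 22.6] 88.7 mean [462.6 -20.  110. ] zmed 108.6 zmax 116.2 64
decoy [462.2  83.3] [33.7 30.6] 88.7 mean [462.5  82.6 130. ] zmed 134.3 zmax 141.5 121
purple [ 495.4 -112.2] [22.4 24.5] 43.5 mean [ 494.8 -112.3   90. ] zmed 100.6 zmax 110.2 62
green [ 420.9 -117. ] [31.  33.2] 43.4 mean [ 420.6 -116.6  140. ] zmed 141.3 zmax 148.5 126
carrier [452.2 310.3] [148.  146.4] 9.7 mean [453.3 312.6  10. ] zmed 9.4 zmax 19.7 1897
post [454.8 311.7] [18.2 14.8] 88.7 mean [454.2 311.8  34. ] zmed 31.3 zmax 38.6 32
bin [ 514.9 -329.2] [159.5 161.2] 10.1 mean [ 518.  -333.3   42. ] zmed 40.2 zmax 48.3 350
jar [ 635.7 -462.5] [51.8 58.5] 42.0 mean [ 634.7 -462.6   70. ] zmed 67.3 zmax 78.0 283
tang [756.2 247.5] [61.1 59. ] 0.6 mean [756.7 247.1  25. ] zmed 42.0 zmax 53.4 312
pcb [759.5  13.3] [63.7 45.8] 71.3 mean [758.3  12.8  14. ] zmed 8.8 zmax 21.0 131
```

Call:
{"method": "apply_moves", "body": {
  "moves": [
    [[4.2,-5,0.4,-0.12],[8,-9.5,0.8,-0.24],[11,-13,1.2,-0.36],[14,-16.5,1.6,-0.48],[17,-20,2,-0.6],[20,-23.6,2.4,-0.72],[23,-27.2,2.8,-0.84],[26,-30.7,3.2,-0.96],[29,-34.3,3.6,-1.08],[32,-37.8,3.9,-1.2],[35,-41.4,3.9,-1.3],[38,-45,3.9,-1.35],[41,-48.5,3.9,-1.35],[43.5,-51.5,3.9,-1.35],[44.65,-52.85,3.9,-1.35],[44.65,-52.85,3.9,-1.35],[44.65,-52.85,3.9,-1.35]]
  ],
  "claw": 8.5
}}

```text
time_s: 1.52
tool_pos: [462.9, -16.6, 200.0]
tool_rot: [-0.0, 0.705, 0.709, 0.0]
wrist_force: [0.1, -0.9, -0.3]
opening: 85.2
grip_force: 0.0
```

```bash
cat >> h.py <<'E'
def T(s):
    M=np.eye(4);M[:3,:3]=Ro.from_quat(np.roll(s['tool_rot'],-1)).as_matrix();M[:3,3]=s['tool_pos'];return M
def wcam(s,im,uv,z):
    """fisheye pixels -> world points on plane z"""
    uv=np.atleast_2d(uv).astype(float)-[im['cx'],im['cy']];r=np.hypot(*uv.T);th=r/f(im);k=np.where(r>0,np.sin(th)/np.maximum(r,1e-9),0)
    d=np.c_[uv*k[:,None],np.cos(th)];M=T(s)@np.asarray(im['hand_eye']);d=d@M[:3,:3].T;c=M[:3,3]
    return c+d*((z-c[2])/d[:,2])[:,None]
def wproj(s,im,X):
    M=np.linalg.inv(T(s)@np.asarray(im['hand_eye']));X=np.atleast_2d(X)@M[:3,:3].T+M[:3,3]
    h=np.hypot(X[:,0],X[:,1]);th=np.arctan2(h,X[:,2]);return X[:,:2]/h[:,None]*(th*f(im))[:,None]+[im['cx'],im['cy']]
E
python3 - <<'E'
from h import *
s=st();im=cams.get_image('wrist');print(im['fovy'],np.round(im['hand_eye'],3).tolist())
np.savez('w1.npz',**{k:im[k] for k in im},pos=s['tool_pos'],rot=s['tool_rot'])
for n,X in dict(gauge=(462.6,-20,110),hL=(576.7,74.7,40),hR=(611.6,-85.7,40),post=(454,312,34)).items(): print(n,wproj(s,im,X).round(1))
save('w1.png',im['pixels'])
E
```

```text
{'time_s': 1.517, 'tool_pos': [462.878, -16.587, 200.037], 'tool_rot': [-0.0, 0.705, 0.709, 0.0], 'wrist_force': [0.145, -0.887, -0.302], 'opening': 85.173, 'grip_force': 0.0}
65.70646984690485 [[-0.001, -0.963, -0.27, 68.617], [1.0, -0.001, -0.001, 1.264], [0.001, -0.27, 0.963, -134.044], [0.0, 0.0, 0.0, 1.0]]
gauge [[251.5 200.6]]
hL [[364.3  90.4]]
hR [[380.5 235.8]]
post [[ 245.5 -104. ]]
```

View pics/w1.png

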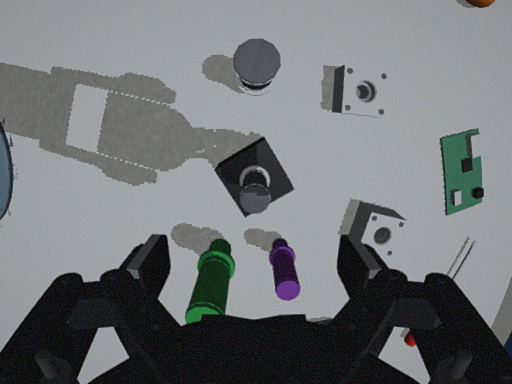

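The wrist view shows the gauge top near (255,199), and the left and right bores near (366,91) and (383,236). All are within 3 px of where I predicted them, so I'll refine from this picture.

```bash
python3 - <<'E'
from h import *
d=dict(np.load('w1.npz'));s=dict(tool_pos=d['pos'],tool_rot=d['rot']);g=cv2.cvtColor(d['pixels'],cv2.COLOR_RGB2GRAY)
def dep(u,v,r=3):
    q=d['depth'][v-r:v+r,u-r:u+r];return np.median(q)
c=cv2.HoughCircles(cv2.resize(g[175:222,230:282],None,fx=4,fy=4,interpolation=2),cv2.HOUGH_GRADIENT,1.5,40,param1=80,param2=20,minRadius=45,maxRadius=85)
print('gauge circles',None if c is None else [(x/4+230-.4,y/4+175-.4,r/4,wcam(s,d,(x/4+230-.4,y/4+175-.4),110).round(1)[0]) for x,y,r in c[0][:3]])
def rd(u,v):
    # brightness transect
    return g[v,u]
print(g[199,235:275].tolist());print(g[180:220,255].tolist())
for n,(u,v) in dict(hL=(366,91),hR=(383,236)).items():
    w=g[v-45:v+45,u-45:u+45]; 
    # rectify top face plane by sampling world grid via projection
    X0=wcam(s,d,(u,v),40)[0]
    xs=np.arange(-40,40,.5);A,B=np.meshgrid(xs,xs)
    uv=wproj(s,d,np.c_[X0[0]+A.ravel(),X0[1]+B.ravel(),np.full(A.size,40.)]).astype(np.float32)
    r=cv2.remap(g,uv[:,0].reshape(A.shape),uv[:,1].reshape(A.shape),cv2.INTER_LINEAR)
    cv2.imwrite(f'pics/rect_{n}.png',cv2.resize(r,(480,480)))
    c=cv2.HoughCircles(cv2.GaussianBlur(r,(5,5),1),cv2.HOUGH_GRADIENT,1,30,param1=80,param2=12,minRadius=18,maxRadius=27)
    if c is not None:
        for x,y,q in c[0][:3]: print(n,'bore',(X0[:2]+np.array([x,y])*.5-40).round(1),q/2)
    np.save(n+'.npy',r)
a=cv2.imread('pics/rect_hL.png');b=cv2.imread('pics/rect_hR.png');cv2.imwrite('pics/rects.png',cv2.resize(np.hstack([a,b]),(800,400)))
E
```

```text
gauge circles [(np.float32(254.5375), np.float32(198.7875), np.float32(14.4), array([465. , -18.5, 110. ])), (np.float32(252.6625), np.float32(180.0375), np.float32(16.725), array([463.4,  -3.2, 110. ]))]
[40, 42, 26, 39, 36, 72, 78, 73, 78, 78, 78, 78, 82, 79, 84, 84, 79, 78, 82, 85, 79, 86, 79, 84, 82, 85, 83, 83, 88, 87, 86, 83, 84, 79, 99, 117, 51, 37, 39, 34]
[32, 17, 29, 60, 81, 35, 40, 52, 47, 51, 50, 53, 60, 82, 86, 83, 85, 86, 85, 79, 79, 77, 80, 77, 83, 78, 78, 81, 80, 85, 84, 77, 78, 113, 170, 168, 163, 167, 163, 166]
hL bore [577.9  74. ] 10.9
hR bore [613.2 -84.8] 10.9
hR bore [ 607.2 -117.8] 9.5
```

View pics/rects.png

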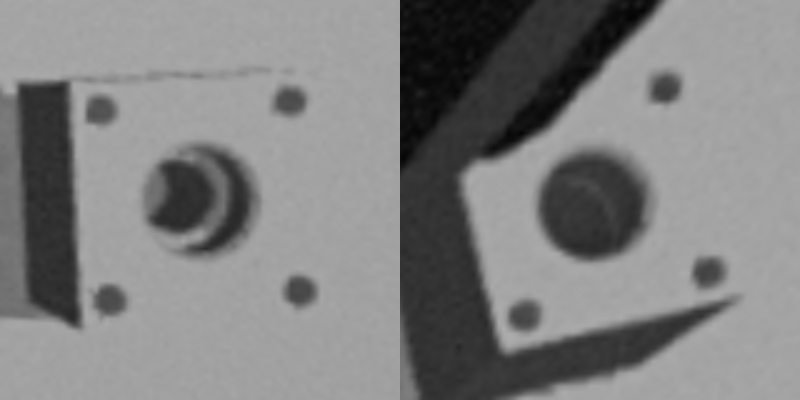

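The rectified crops put the left bore at (200,200) with its sides at about -3°, and the right bore at (595,205) with its sides at about -13.4°. Next I'll pick up the gauge.

Call:
{"method": "apply_moves", "body": {
  "moves": [
    [[-0.24,0.1,0,0],[-0.24,0.1,2,0],[-0.24,0.1,4,0],[-0.24,0.1,6,0],[-0.24,0.1,8,0],[-0.24,0.1,10,0],[-0.24,0.1,11.5,0],[-0.24,0.1,12.5,0],[-0.24,0.1,13,0],[-0.24,0.1,13.1,0],[-0.24,0.1,13.1,0],[-0.24,0.1,13.1,0]]
  ]
}}

```text
time_s: 2.57
tool_pos: [464.1, -22.7, 70.3]
tool_rot: [0.001, 0.706, 0.708, 0.0]
wrist_force: [0.1, -0.1, 0.1]
opening: 85.0
grip_force: 0.0
```

Call:
{"method": "apply_moves", "body": {
  "moves": [
    [[0.2,0,0.1,0],[0.36,0,0.1,0],[0.36,0,0.1,0],[0.36,0,0.1,0],[0.36,0,0.1,0],[0.36,0,0.1,0],[0.36,0,0.1,0],[0.36,0,0.1,0],[0.36,0,0.1,0],[0.36,0,0.1,0]]
  ],
  "claw": 2,
  "force": 50
}}

```text
time_s: 3.4
tool_pos: [463.5, -18.6, 68.6]
tool_rot: [0.0, 0.706, 0.708, 0.0]
wrist_force: [-1.1, 0.9, 3.8]
opening: 22.7
grip_force: 48.9
```

Call:
{"method": "apply_moves", "body": {
  "moves": [
    [[0,0,-1,0],[0,0,-3,0],[0,0,-5,0],[0,0,-7,0],[0,0,-8.5,0],[0,0,-9.2,0],[1.5,2,-9.2,0],[3.5,4.2,-9.2,0],[5.5,6.7,-9.2,0],[7.5,9.1,-9.2,0],[8.8,10.8,-8.5,0],[9.33,11.38,-7,0],[9.33,11.38,-6,0],[9.33,11.38,-5.4,0],[9.33,11.38,-5.4,0],[9.33,11.38,-5.4,0],[9.33,11.38,-5.4,0]]
  ]
}}

```text
time_s: 4.82
tool_pos: [576.8, 74.3, 122.9]
tool_rot: [0.0, 0.707, 0.708, 0.0]
wrist_force: [0.1, -0.0, -1.9]
opening: 22.7
grip_force: 50.0
```

```bash
python3 - <<'E'
from h import *
s=st();im=cams.get_image('wrist')
np.savez('w2.npz',**{k:im[k] for k in im},pos=s['tool_pos'],rot=s['tool_rot'])
p=np.array(s['tool_pos']);print('tip',wproj(s,im,p-[0,0,60.6]),'bore',wproj(s,im,(577.3,74.3,40)))
save('w2.png',cv2.resize(im['pixels'],(800,600)))
E
```

```text
{'time_s': 4.817, 'tool_pos': [576.837, 74.296, 122.871], 'tool_rot': [0.0, 0.707, 0.708, 0.0], 'wrist_force': [0.05, -0.048, -1.871], 'opening': 22.677, 'grip_force': 50.048}
tip [[251.64022145 208.82051514]] bore [[252.39245379 199.13402041]]
```

View pics/w2.png

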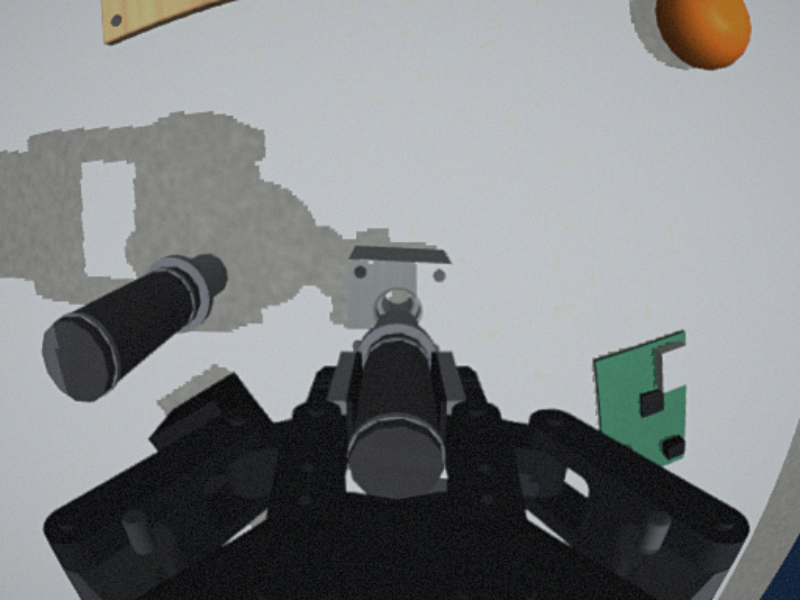

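The wrist view shows the bore mouth near (397,303) and the plug just in front of it near (398,320). I'll zoom in.

```bash
python3 - <<'E'
from h import *
d=dict(np.load('w2.npz'));s=dict(tool_pos=d['pos'],tool_rot=d['rot'])
x0,y0=215,150;c=d['pixels'][y0:y0+75,x0:x0+80];c=cv2.resize(c,None,fx=8,fy=8,interpolation=cv2.INTER_CUBIC)
# overlay: expected mouth circle outline if centred exactly under the tool, and the plug end
p=d['pos'];a=np.linspace(0,2*np.pi,60)
for z,r,off,col in ((40,12.25,(0,0),(255,0,0)),(p[2]-60.6,10-2,(0,0),(0,255,0)),(p[2]-60.6+32,15,(0,0),(0,0,255))):
    uv=wproj(s,d,np.c_[p[0]+r*np.cos(a),p[1]+r*np.sin(a),np.full(60,z)]);cv2.polylines(c,[((uv-[x0,y0]+.5)*8).astype(np.int32)],True,col,1)
save('w2z.png',c)
E
```

```text
(no output)
```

View pics/w2z.png

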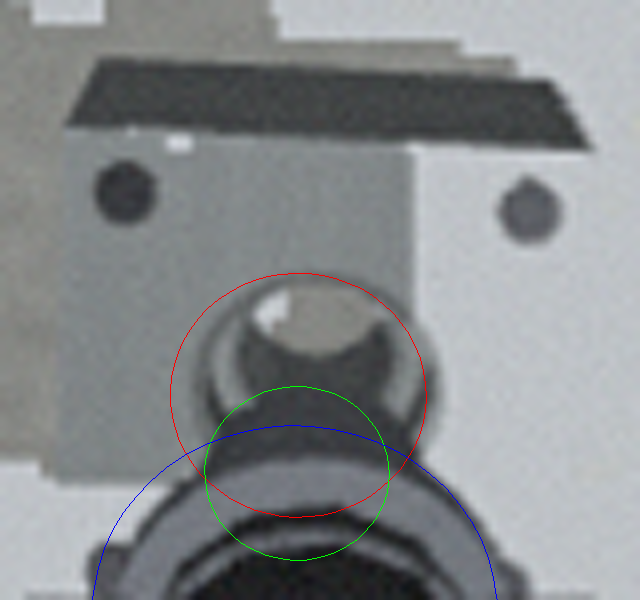

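The mouth centre (x≈318) and the plug (x≈318) line up across. The collar sits about 1.8 mm low in the picture, so I'll shift 1.5 mm in +y and go in.

Call:
{"method": "apply_moves", "body": {
  "moves": [
    [[0.15,0,0.3,0],[0.15,0,0.8,0],[0.15,0,1.3,0],[0.15,0,1.7,0],[0.15,0,2.1,0],[0.15,0,2.3,0],[0.15,0,2.5,0],[0.15,0,2.7,0],[0.15,0,2.8,0],[0.15,0,2.8,0]]
  ]
}}

```text
time_s: 5.7
tool_pos: [577.0, 76.3, 94.2]
tool_rot: [0.0, 0.706, 0.708, -0.0]
wrist_force: [0.1, -0.3, -3.4]
opening: 22.7
grip_force: 50.1
```

Call:
{"method": "apply_moves", "body": {
  "moves": [
    [[0,0,0.15,0],[0,0,0.3,0],[0,0,0.4,0],[0,0,0.5,0],[0,0,0.55,0],[0,0,0.6,0],[0,0,0.65,0],[0,0,0.65,0]]
  ]
}}

```text
time_s: 6.37
tool_pos: [577.2, 76.3, 88.5]
tool_rot: [0.0, 0.706, 0.708, -0.0]
wrist_force: [-1.8, -1.9, 4.4]
opening: 23.0
grip_force: 50.6
```

Call:
{"method": "apply_moves", "body": {
  "moves": [
    [[0,0,0.03,0],[0,0,0.06,0],[0,0,0.06,0],[0,0,0.06,0],[0,0,0.06,0],[0,0,0.06,0],[0,0,0.06,0],[0,0,0.06,0],[0,0,0.06,0],[0,0,0.06,0],[0,0,0.06,0],[0,0,0.06,0]]
  ]
}}

```text
time_s: 7.37
tool_pos: [577.3, 76.3, 88.4]
tool_rot: [0.0, 0.706, 0.708, 0.0]
wrist_force: [-3.0, -1.3, 8.6]
opening: 22.7
grip_force: 50.9
```

The plug stopped 12 mm in, so the left housing is bad. Next is the right one.

Call:
{"method": "apply_moves", "body": {
  "moves": [
    [[0,0,-0.5,0],[0,0,-1.5,0],[0,0,-2.8,0],[0,0,-3.8,0],[-1.5,0.3,-4,0],[-4,0.9,-4,0],[-7,1.5,-4,0],[-10,2.2,-4,0],[-13,2.8,-4,0],[-15,3.3,-4,0],[-15.97,3.47,-3.5,0],[-15.97,3.47,-2.5,0],[-15.97,3.47,-2.2,0],[-15.97,3.47,-2.2,0],[-15.97,3.47,-2.2,0],[-15.97,3.47,-2.2,0]]
  ]
}}

```text
time_s: 8.7
tool_pos: [611.8, -82.0, 109.1]
tool_rot: [-0.0, 0.706, 0.708, -0.0]
wrist_force: [-0.2, 0.2, -2.5]
opening: 23.2
grip_force: 49.8
```

```bash
python3 - <<'E'
from h import *
s=st();d=cams.get_image('wrist')
x0,y0=215,150;c=d['pixels'][y0:y0+75,x0:x0+80];c=cv2.resize(c,None,fx=8,fy=8,interpolation=cv2.INTER_CUBIC)
p=np.array(s['tool_pos']);a=np.linspace(0,2*np.pi,60)
uv=wproj(s,d,np.c_[p[0]+12.25*np.cos(a),p[1]+12.25*np.sin(a),np.full(60,40)]);cv2.polylines(c,[((uv-[x0,y0]+.5)*8).astype(np.int32)],True,(255,0,0),1)
save('w3z.png',c)
E
```

```text
{'time_s': 8.7, 'tool_pos': [611.787, -81.988, 109.128], 'tool_rot': [-0.0, 0.706, 0.708, -0.0], 'wrist_force': [-0.197, 0.167, -2.515], 'opening': 23.232, 'grip_force': 49.763}
```

View pics/w3z.png

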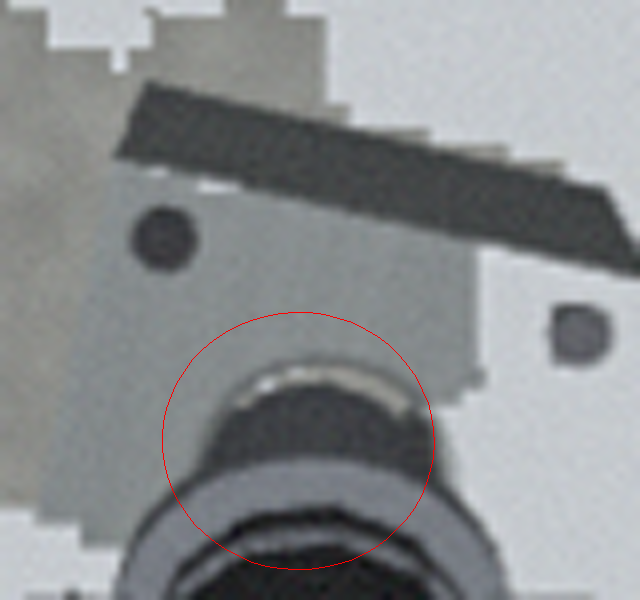

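The right bore's mouth is about 4 mm low in the picture relative to the TCP mark. Allowing for the gauge's known offset of about 2 mm, I'll shift about 2 mm in -y and let the arm settle.

Call:
{"method": "apply_moves", "body": {
  "moves": [
    [[-0.1,0.05,0,0],[-0.1,0.05,0,0],[-0.1,0.05,0,0],[-0.1,0.05,0,0]]
  ]
}}

```text
time_s: 9.08
tool_pos: [612.5, -84.2, 109.4]
tool_rot: [0.0, 0.706, 0.708, 0.0]
wrist_force: [0.4, 0.8, -2.0]
opening: 22.8
grip_force: 49.8
```

Call:
{"method": "apply_moves", "body": {
  "moves": [
    [[0,0,0.4,0],[0,0,0.7,0],[0,0,0.9,0],[0,0,1.1,0],[0,0,1.3,0],[0,0,1.5,0],[0,0,1.5,0]]
  ]
}}

```text
time_s: 9.67
tool_pos: [612.4, -84.3, 93.8]
tool_rot: [-0.0, 0.706, 0.708, -0.0]
wrist_force: [0.1, -0.2, -2.0]
opening: 22.6
grip_force: 49.9
```

Call:
{"method": "apply_moves", "body": {
  "moves": [
    [[0,0,0.3,0],[0,0,0.6,0],[0,0,0.9,0],[0,0,1.2,0],[0,0,1.5,0],[0,0,1.8,0],[0,0,2.0,0],[0,0,2.2,0],[0,0,2.35,0],[0,0,2.45,0],[0,0,2.5,0],[0,0,2.55,0],[0,0,2.55,0]]
  ]
}}

```text
time_s: 10.75
tool_pos: [612.5, -84.3, 68.7]
tool_rot: [0.0, 0.706, 0.708, 0.0]
wrist_force: [0.7, -1.2, -2.3]
opening: 22.6
grip_force: 49.9
```

Call:
{"method": "apply_moves", "body": {
  "moves": [
    [[0,0,0.04,0],[0,0,0.08,0],[0,0,0.12,0],[0,0,0.15,0],[0,0,0.15,0],[0,0,0.15,0],[0,0,0.15,0],[0,0,0.15,0],[0,0,0.15,0],[0,0,0.15,0],[0,0,0.15,0],[0,0,0.15,0]]
  ]
}}

```text
time_s: 11.75
tool_pos: [612.7, -84.3, 68.6]
tool_rot: [0.0, 0.706, 0.708, -0.0]
wrist_force: [-3.1, -0.2, 7.1]
opening: 22.7
grip_force: 50.9
```

Fully home at TCP z 68.6, the same as in the stand, so the right housing is good. The gauge goes back to its stand.

Call:
{"method": "apply_moves", "body": {
  "moves": [
    [[0,0,-1,0],[0,0,-3,0],[0,0,-5,0],[0,0,-7,0],[0,0,-8.5,0],[0,0,-9.5,0],[1,-2,-9.5,0],[2,-5,-9.5,0],[3.5,-8,-9.5,0],[5,-11,-9.5,0],[6,-13.5,-9.5,0],[6.6,-14.9,-8.5,0],[6.6,-14.9,-7,0],[6.6,-14.9,-5.5,0],[6.6,-14.9,-4.3,0],[6.6,-14.9,-4.3,0],[6.6,-14.9,-4.3,0],[6.6,-14.9,-4.3,0],[6.6,-14.9,-4.3,0]]
  ]
}}

```text
time_s: 13.33
tool_pos: [464.0, -18.7, 111.1]
tool_rot: [0.001, 0.706, 0.708, 0.0]
wrist_force: [-0.0, -0.5, -2.8]
opening: 22.7
grip_force: 50.1
```

Call:
{"method": "apply_moves", "body": {
  "moves": [
    [[0,0,0.5,0],[0,0,1,0],[0,0,1.5,0],[0,0,2,0],[0,0,2.5,0],[0,0,3,0],[0,0,3.5,0],[0,0,3.9,0],[0,0,4.15,0],[0,0,4.25,0],[0,0,4.3,0],[0,0,4.3,0]]
  ]
}}

```text
time_s: 14.33
tool_pos: [463.2, -18.5, 68.5]
tool_rot: [-0.001, 0.706, 0.708, -0.001]
wrist_force: [-8.2, 1.7, 12.5]
opening: 22.8
grip_force: 51.6
```

Call:
{"method": "apply_moves", "body": {
  "moves": [
    [[0,0,0,0],[0,0,0,0],[0,0,0,0],[0,0,0,0],[0,0,0,0],[0,0,0,0]]
  ],
  "claw": 8.5
}}

```text
time_s: 14.83
tool_pos: [463.3, -18.6, 67.1]
tool_rot: [-0.0, 0.706, 0.708, 0.0]
wrist_force: [-0.8, 0.0, 0.3]
opening: 84.7
grip_force: 0.0
```

Call:
{"method": "apply_moves", "body": {
  "moves": [
    [[0,0,-2,0],[0,0,-4.5,0],[0,0,-7,0],[0,0,-8.3,0],[-1,2,-8.3,0],[-2.3,5,-8.3,0.05],[-3.7,8,-8.3,0.1],[-5,11,-8.3,0.15],[-6.2,13.5,-8,0.2],[-6.8,14.9,-7,0.237],[-6.8,14.9,-5,0.237],[-6.8,14.9,-3,0.237],[-6.8,14.9,-1,0.237],[-6.8,14.9,1,0.237],[-6.8,14.9,1,0.237],[-6.8,14.9,1,0.237]]
  ]
}}

```text
time_s: 16.17
tool_pos: [611.5, -86.0, 56.1]
tool_rot: [-0.001, 0.785, 0.619, -0.001]
wrist_force: [1.1, -0.1, 0.4]
opening: 85.2
grip_force: 0.0
```

```bash
python3 - <<'E'
from h import *
s=st();d=cams.get_image('wrist');t=cams.get_image('top');c=d['pixels'].copy()
p=np.array(s['tool_pos']);M=T(s)[:2,:2]
q=np.array([[25,25],[25,-25],[-25,-25],[-25,25]])@M.T+p[:2]
uv=wproj(s,d,np.c_[q,np.full(4,40)]);cv2.polylines(c,[uv.astype(np.int32)],True,(255,0,0),1)
c=c[100:330,130:400]; tt=t['pixels'][190:285,170:300]
save('w4.png',np.hstack([cv2.resize(c,(500,426)),cv2.resize(tt,(300,219)) if 0 else np.pad(cv2.resize(tt,(300,219)),((0,207),(0,0),(0,0)))]))
P=cloud(t);m=(P[...,2]>85)&(P[...,2]<140)&(abs(P[...,0]-462)<30)&(abs(P[...,1]+20)<30);v,u=np.where(m);print('gauge',len(u),ray_plane(t,np.c_[u,v],110).mean(0) if len(u) else '')
E
```

```text
{'time_s': 16.167, 'tool_pos': [611.524, -85.969, 56.052], 'tool_rot': [-0.001, 0.785, 0.619, -0.001], 'wrist_force': [1.076, -0.122, 0.431], 'opening': 85.197, 'grip_force': 0.0}
gauge 0
```

View pics/w4.png

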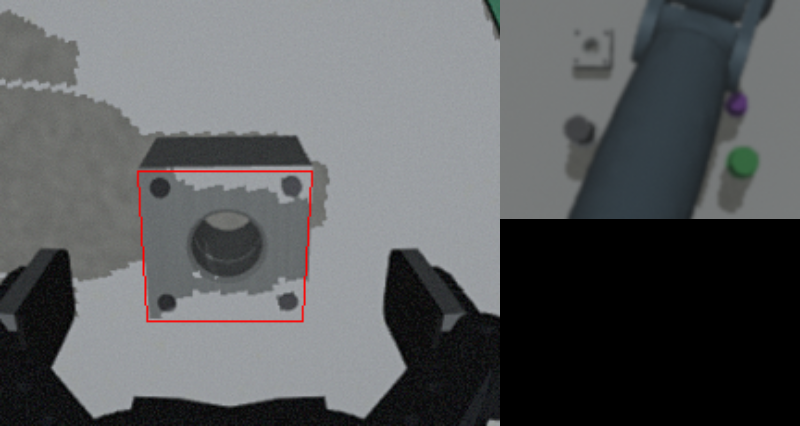

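The housing lies square inside the predicted outline, between the open fingers. Going down to grip it.

Call:
{"method": "apply_moves", "body": {
  "moves": [
    [[0,0,1,0],[0,0,2,0],[0,0,3,0],[0,0,3.7,0],[0,0,4.1,0],[0,0,4.1,0],[0,0,4.1,0]]
  ]
}}

```text
time_s: 16.85
tool_pos: [612.3, -86.2, 15.8]
tool_rot: [-0.0, 0.785, 0.619, -0.0]
wrist_force: [0.1, 0.4, 1.0]
opening: 85.3
grip_force: 0.0
```

Call:
{"method": "apply_moves", "body": {
  "moves": [
    [[0,0,0,0],[0,0,0,0],[0,0,0,0],[0,0,0,0],[0,0,0,0],[0,0,0,0],[0,0,0,0]]
  ],
  "claw": 4.6,
  "force": 40
}}

```text
time_s: 17.43
tool_pos: [612.9, -86.4, 16.9]
tool_rot: [0.0, 0.785, 0.619, 0.0]
wrist_force: [-1.0, 1.9, 4.8]
opening: 49.9
grip_force: 43.9
```

Call:
{"method": "apply_moves", "body": {
  "moves": [
    [[0,0,-1,0],[0,0,-4,0],[0,0,-8,0],[0,0,-11.5,0],[0,0,-14.5,0],[2,-1.4,-15,0],[5,-3.5,-15,0],[8,-5.6,-15,0],[11,-7.7,-15,0],[14,-9.8,-15,0],[17,-12,-15,0],[20,-14.1,-15,0],[23,-16.2,-15,0],[26,-18.3,-14,0],[29,-20.4,-13,0],[32,-22.5,-12,0],[34,-24,-10,0],[35,-24.6,-8,0],[35,-24.6,-7,0],[35,-24.6,-7,0]]
  ]
}}

```text
time_s: 19.1
tool_pos: [451.9, 310.6, 83.0]
tool_rot: [-0.001, 0.785, 0.62, -0.003]
wrist_force: [0.4, -0.1, -3.0]
opening: 49.6
grip_force: 43.1
```

Call:
{"method": "apply_moves", "body": {
  "moves": [
    [[0,0,0,0],[0,0,0,0]]
  ]
}}

```text
time_s: 19.27
tool_pos: [455.8, 310.8, 87.3]
tool_rot: [0.0, 0.786, 0.619, 0.001]
wrist_force: [0.1, -0.6, -2.4]
opening: 49.3
grip_force: 43.1
```

```bash
python3 - <<'E'
from h import *
s=st();d=cams.get_image('wrist');c=d['pixels'].copy();t=cams.get_image('top')
p=np.array(s['tool_pos']);a=np.linspace(0,2*np.pi,40)
for X,r in (((455.2,311.5,34),8),((p[0],p[1],p[2]-17),10.75)):
    uv=wproj(s,d,np.c_[X[0]+r*np.cos(a),X[1]+r*np.sin(a),np.full(40,X[2])]);cv2.polylines(c,[uv.astype(np.int32)],True,(255,0,0),1)
tt=cv2.resize(t['pixels'][215:285,90:300],(400,133))
save('w5.png',np.hstack([cv2.resize(c[60:330,90:430],(400,318)),np.pad(tt,((0,185),(0,0),(0,0)))]))
P=cloud(t);m=(P[...,2]>85)&(P[...,2]<140)&(abs(P[...,0]-462)<30)&(abs(P[...,1]+20)<30);v,u=np.where(m);print('gauge',len(u),ray_plane(t,np.c_[u,v],110).mean(0) if len(u) else '',np.median(P[v,u,2]))
E
```

```text
{'time_s': 19.267, 'tool_pos': [455.816, 310.849, 87.258], 'tool_rot': [0.0, 0.786, 0.619, 0.001], 'wrist_force': [0.141, -0.611, -2.398], 'opening': 49.335, 'grip_force': 43.081}
gauge 62 [462.07525938 -19.73912942 110.        ] 108.24847634915707
```

View pics/w5.png

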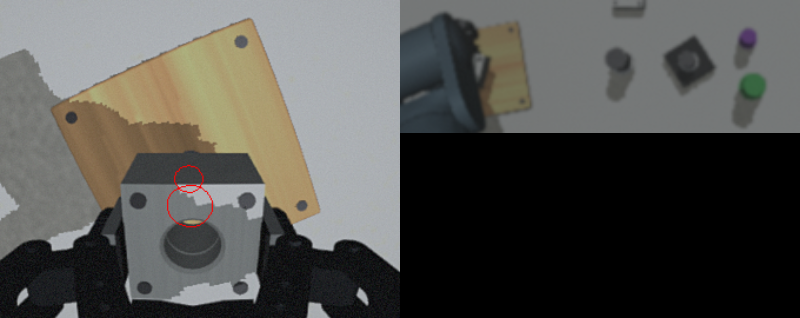

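The gauge is back in its stand, measuring (462.1,-19.7) with its top at 108 mm. The post is hidden under the housing, but three carrier screws show at (71,117), (240,41) and (301,205) in the crop, so I'll work out the post from the diagonal pair.

```bash
python3 - <<'E'
from h import *
s=st();d=cams.get_image('wrist');g=cv2.cvtColor(d['pixels'],cv2.COLOR_RGB2GRAY)
W=[]
for u,v in ((71,117),(240,41),(301,205)):
    u=int(u*.85+90);v=int(v*.85+60);w=g[v-10:v+10,u-10:u+10].astype(float)
    m=(w<np.median(w)*.6)&(np.hypot(*(np.mgrid[-10:10,-10:10]))<9);y,x=np.where(m);W.append(wcam(s,d,(u-10+x.mean(),v-10+y.mean()),10)[0]);print(m.sum(),W[-1].round(1))
W=np.array(W);print('mid',(W[0]+W[2])/2,np.linalg.norm(W[0]-W[1]),np.linalg.norm(W[2]-W[1]),'corner opp')
# top cam screws
t=dict(np.load('t0.npz'));gt=cv2.cvtColor(t['pixels'],cv2.COLOR_RGB2GRAY);V=[]
for u,v in ((172,372),(232,361),(241,420),(180,431)):
    u=int(u*.64);v=int(v*.64);w=cv2.resize(gt[v-5:v+6,u-5:u+6],None,fx=4,fy=4,interpolation=2).astype(float)
    m=w<(w.min()+8);y,x=np.where(m);V.append(ray_plane(t,(u-5+(x.mean()+.5)/4-.5,v-5+(y.mean()+.5)/4-.5),10)[0]);print(V[-1].round(1),w.min(),np.median(w))
print('topmid',np.mean(V,0))
p=s['tool_pos'];print('tcp',np.round(p,1))
E
```

```text
{'time_s': 19.367, 'tool_pos': [456.08, 310.988, 87.628], 'tool_rot': [0.0, 0.786, 0.619, 0.001], 'wrist_force': [0.138, 0.026, -3.35], 'opening': 49.266, 'grip_force': 43.082}
69 [389.4 360.6  10. ]
59 [503.4 380.5  10. ]
55 [522.8 266.3  10. ]
mid [456.14414011 313.43229678  10.        ] 115.70603372158648 115.88081726450388 corner opp
[503.2 379.3  10. ] 70.0 103.0
[522.4 265.1  10. ] 71.0 100.0
[408.2 245.4  10. ] 70.0 100.5
[388.8 359.7  10. ] 70.0 104.0
topmid [455.6667898  312.39542686  10.        ]
tcp [456.1 311.   87.6]
```

Call:
{"method": "apply_moves", "body": {
  "moves": [
    [[0.14,-0.1,0.5,0],[0.14,-0.1,1.3,0],[0.14,-0.1,2.2,0],[0.14,-0.1,2.9,0],[0.14,-0.1,3.3,0],[0.14,-0.1,3.6,0],[0.14,-0.1,3.9,0],[0.14,-0.1,4.2,0],[0.14,-0.1,4.4,0],[0.14,-0.1,4.4,0]]
  ]
}}

```text
time_s: 20.25
tool_pos: [453.9, 312.9, 41.8]
tool_rot: [-0.0, 0.785, 0.619, -0.0]
wrist_force: [-0.7, 0.4, -3.2]
opening: 49.4
grip_force: 43.2
```

Call:
{"method": "apply_moves", "body": {
  "moves": [
    [[0,0,0.3,0],[0,0,0.6,0],[0,0,0.9,0],[0,0,1.1,0],[0,0,1.3,0],[0,0,1.45,0],[0,0,1.55,0],[0,0,1.6,0],[0,0,1.6,0],[0,0,1.6,0]]
  ]
}}

```text
time_s: 21.08
tool_pos: [454.1, 313.0, 26.8]
tool_rot: [0.0, 0.785, 0.619, -0.0]
wrist_force: [-4.8, -2.0, 6.1]
opening: 49.2
grip_force: 44.1
```

Seated on the board. Release, then on to the bad housing.

Call:
{"method": "apply_moves", "body": {
  "moves": [
    [[0,0,0,0],[0,0,0,0],[0,0,0,0],[0,0,0,0],[0,0,0,0]]
  ],
  "claw": 8.5
}}

```text
time_s: 21.5
tool_pos: [454.2, 313.1, 26.2]
tool_rot: [0.0, 0.785, 0.619, 0.0]
wrist_force: [-0.5, -0.4, 0.0]
opening: 85.0
grip_force: 0.0
```

Call:
{"method": "apply_moves", "body": {
  "moves": [
    [[0,0,-1.5,0],[0,0,-4,0],[0,0,-7,0],[0,0,-9.5,0],[-2,1.7,-9.5,0],[-5,4.3,-9.5,-0.05],[-8,6.9,-9.5,-0.1],[-11,9.5,-9.5,-0.15],[-14,12.1,-9.5,-0.18],[-17,14.7,-9.5,-0.18],[-19,16.4,-8,-0.18],[-20.33,17.54,-6,-0.18],[-20.33,17.54,-4,-0.18],[-20.33,17.54,-3,-0.18],[-20.33,17.54,-3,-0.18],[-20.33,17.54,-3,-0.18]]
  ]
}}

```text
time_s: 22.83
tool_pos: [576.8, 75.0, 55.9]
tool_rot: [-0.0, 0.726, 0.688, -0.0]
wrist_force: [-0.0, 0.1, 0.5]
opening: 84.9
grip_force: 0.0
```

```bash
python3 - <<'E'
from h import *
s=st();d=cams.get_image('wrist');t=cams.get_image('top');c=d['pixels'].copy()
p=np.array(s['tool_pos']);M=T(s)[:2,:2]
q=np.array([[25,25],[25,-25],[-25,-25],[-25,25]])@M.T+p[:2]
uv=wproj(s,d,np.c_[q,np.full(4,40)]);cv2.polylines(c,[uv.astype(np.int32)],True,(255,0,0),1)
np.savez('w6.npz',**{k:d[k] for k in d},pos=s['tool_pos'],rot=s['tool_rot']);
P=cloud(t)
for n,(x,y),lo,hi in (('good',(454.5,312.5),42,62),('board',(454,312),5,20)):
    m=(P[...,2]>lo)&(P[...,2]<hi)&(abs(P[...,0]-x)<45)&(abs(P[...,1]-y)<45);v,u=np.where(m);zz=P[v,u,2]
    print(n,len(u),ray_plane(t,np.c_[u,v],np.median(zz)).mean(0).round(1),np.median(zz).round(1),zz.std().round(1))
tt=t['pixels'][180:300,90:290]
save('w6.png',np.hstack([cv2.resize(c[60:330,90:430],(400,318)),cv2.resize(tt,(400,318))]))
E
```

```text
{'time_s': 22.833, 'tool_pos': [576.815, 74.963, 55.904], 'tool_rot': [-0.0, 0.726, 0.688, -0.0], 'wrist_force': [-0.033, 0.053, 0.537], 'opening': 84.933, 'grip_force': 0.0}
good 254 [453.3 313.2  49.7] 49.7 2.9
board 489 [452.7 306.5   9.7] 9.7 3.0
```

View pics/w6.png

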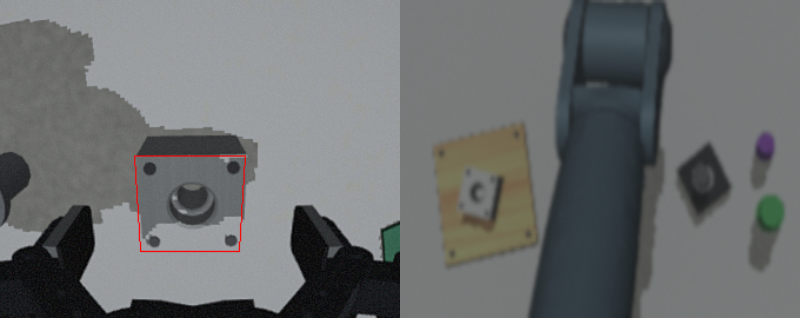

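The good housing sits flat over the post with its top at 49.7 mm, where 50 is expected. The bad housing is square inside the outline, so I'll grip it.

Call:
{"method": "apply_moves", "body": {
  "moves": [
    [[0,0,1,0],[0,0,2,0],[0,0,3,0],[0,0,3.7,0],[0,0,4,0],[0,0,4,0],[0,0,4,0]]
  ]
}}

```text
time_s: 23.52
tool_pos: [577.2, 74.4, 15.9]
tool_rot: [-0.0, 0.726, 0.687, -0.0]
wrist_force: [0.2, 0.1, 0.1]
opening: 85.0
grip_force: 0.0
```

Call:
{"method": "apply_moves", "body": {
  "moves": [
    [[0,0,0,0],[0,0,0,0],[0,0,0,0],[0,0,0,0],[0,0,0,0],[0,0,0,0],[0,0,0,0]]
  ],
  "claw": 4.6,
  "force": 40
}}

```text
time_s: 24.1
tool_pos: [577.8, 74.4, 16.8]
tool_rot: [0.0, 0.726, 0.687, 0.0]
wrist_force: [0.1, -0.2, 4.1]
opening: 49.5
grip_force: 43.7
```

Call:
{"method": "apply_moves", "body": {
  "moves": [
    [[0,0,-1,0],[0,0,-4,0],[0,0,-8,0],[0,0,-11.5,0],[0,0,-14.5,0],[-2,-0.2,-15,0],[-5,-0.5,-15,0],[-8.5,-0.8,-15,-0.05],[-12,-1.2,-15,-0.1],[-15.5,-1.5,-15,-0.15],[-19,-1.8,-15,-0.2],[-22.5,-2.2,-15,-0.23],[-26,-2.5,-15,-0.23],[-29.5,-2.9,-14,-0.23],[-33,-3.2,-13,-0.23],[-36.5,-3.5,-12,-0.23],[-39,-3.8,-10,-0.23],[-40.7,-3.94,-8,-0.23],[-40.7,-3.94,-6.5,-0.23],[-40.7,-3.94,-6.5,-0.23]]
  ]
}}

```text
time_s: 25.77
tool_pos: [512.6, -328.6, 76.9]
tool_rot: [-0.004, 0.643, 0.766, 0.0]
wrist_force: [0.0, 0.5, -2.9]
opening: 49.7
grip_force: 43.0
```

Call:
{"method": "apply_moves", "body": {
  "moves": [
    [[0,0,0,0],[0,0,0,0],[0,0,0,0]]
  ]
}}

```text
time_s: 26.02
tool_pos: [516.4, -329.7, 82.7]
tool_rot: [0.001, 0.642, 0.767, -0.0]
wrist_force: [-0.2, 0.2, -1.7]
opening: 49.5
grip_force: 43.0
```

Call:
{"method": "apply_moves", "body": {
  "moves": [
    [[0,0,1,0],[0,0,2.2,0],[0,0,3.4,0],[0,0,4.4,0],[0,0,5.1,0],[0,0,5.5,0],[0,0,5.8,0],[0,0,6,0],[0,0,6.15,0],[0,0,6.2,0],[0,0,6.2,0]]
  ]
}}

```text
time_s: 26.93
tool_pos: [516.0, -330.2, 20.8]
tool_rot: [0.0, 0.643, 0.766, -0.0]
wrist_force: [-3.6, 2.8, 5.0]
opening: 49.4
grip_force: 43.9
```

Contact with the floor is at the expected height. Release and retreat upward.

Call:
{"method": "apply_moves", "body": {
  "moves": [
    [[0,0,0,0],[0,0,0,0],[0,0,0,0],[0,0,0,0],[0,0,0,0],[0,0,0,0]]
  ],
  "claw": 8.0
}}

```text
time_s: 27.43
tool_pos: [515.6, -329.8, 19.2]
tool_rot: [0.0, 0.643, 0.766, 0.0]
wrist_force: [-0.5, -0.2, 0.3]
opening: 79.8
grip_force: 0.0
```

Call:
{"method": "apply_moves", "body": {
  "moves": [
    [[0,0,-1.5,0],[0,0,-4,0],[0,0,-7.5,0],[0,0,-11,0],[0,0,-14.5,0],[0,0,-18,0],[-3,-3,-20,0],[-6,-6,-20,0],[-10,-9,-20,0],[-14,-12,-20,0],[-18,-15,-20,0],[-20,-15,-20,0],[-20,-15,-20,0],[-20,-15,-20,0],[-20,-15,-20,0]]
  ]
}}

```text
time_s: 28.68
tool_pos: [402.7, -552.6, 219.7]
tool_rot: [-0.0, 0.643, 0.766, 0.0]
wrist_force: [0.5, 0.4, -0.7]
opening: 79.9
grip_force: 0.0
```

```bash
python3 - <<'E'
from h import *
s=st();t=cams.get_image('top');P=cloud(t);P0=cloud(dict(np.load('t0.npz')))
def ck(n,c,r,lo,hi,zp):
    o=[]
    for Q in (P0,P):
        m=(Q[...,2]>lo)&(Q[...,2]<hi)&(abs(Q[...,0]-c[0])<r)&(abs(Q[...,1]-c[1])<r);v,u=np.where(m)
        o.append((len(u),ray_plane(t,np.c_[u,v],zp).mean(0)[:2].round(1).tolist(),round(float(np.median(Q[v,u,2])),1)) if len(u) else None)
    print(n,o)
ck('good',(454.5,312.5),45,42,62,50);ck('bad',(516,-330),55,34,60,44);ck('gauge',(462,-20),30,85,140,110)
ck('decoy',(462,83),30,80,180,134);ck('purple',(495,-112),25,60,130,100);ck('green',(420,-117),30,80,180,141)
ck('jar',(635,-462),40,30,90,70);ck('tang',(756,247),45,20,70,25);ck('pcb',(758,13),60,6,30,14)
ck('oldL',(577,75),35,20,60,40);ck('oldR',(612,-86),35,20,60,40)
a=dict(np.load('t0.npz'))['pixels'].astype(int);b=t['pixels'].astype(int);d=(abs(a-b).sum(2)>90);d[:130]&=True
n,l,st_,ce=cv2.connectedComponentsWithStats(d.astype(np.uint8));print([(ce[i].round().tolist(),int(st_[i,4])) for i in range(1,n) if st_[i,4]>12])
E
```

```text
{'time_s': 28.683, 'tool_pos': [402.672, -552.6, 219.701], 'tool_rot': [-0.0, 0.643, 0.766, 0.0], 'wrist_force': [0.549, 0.438, -0.704], 'opening': 79.906, 'grip_force': 0.0}
good [None, (254, [453.1, 313.4], 49.2)]
bad [None, (258, [514.9, -328.2], 42.2)]
gauge [(64, [462.6, -20.0], 108.6), (61, [462.0, -19.9], 108.9)]
decoy [(121, [462.2, 82.1], 134.3), (121, [462.2, 82.3], 134.0)]
purple [(62, [494.0, -112.0], 100.6), (64, [493.8, -111.5], 99.5)]
green [(126, [420.6, -116.6], 141.3), (126, [420.6, -116.6], 140.7)]
jar [(283, [634.7, -462.6], 67.3), (287, [634.7, -462.3], 67.4)]
tang [(312, [756.7, 247.1], 42.0), (315, [756.4, 246.8], 41.1)]
pcb [(228, [751.6, 0.9], 8.6), (224, [753.6, -0.1], 8.6)]
oldL [(279, [576.0, 73.5], 38.8), None]
oldR [(250, [611.1, -85.5], 38.9), None]
[([262.0, 196.0], 33), ([260.0, 207.0], 89), ([210.0, 209.0], 26), ([210.0, 219.0], 95), ([345.0, 227.0], 141), ([335.0, 231.0], 17), ([389.0, 317.0], 12234), ([138.0, 255.0], 39), ([133.0, 254.0], 29), ([500.0, 260.0], 29), ([470.0, 283.0], 242), ([488.0, 280.0], 308), ([500.0, 289.0], 62), ([478.0, 302.0], 121), ([242.0, 313.0], 362), ([183.0, 354.0], 2171), ([233.0, 348.0], 1343), ([277.0, 364.0], 223), ([483.0, 375.0], 1058)]
```

```bash
python3 -c "
from cell import env
print(env.job_done())"
```

```text
the job is handed in; nothing more can be done
None
```

I handed the job in at 28.7 s: the right housing was good and is fully down over the carrier post, the left was bad (plug stopped 12 mm in) and is upright in the bin, the gauge is back in its stand, and the final top-camera check showed nothing else moved.

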